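Check the kiln is cold, then hold in its recessed reset

ROBOT

A 6-joint arm with a two-finger parallel gripper is mounted at the origin on the work surface. World frame = base frame: x ahead of the robot, y to its left, z up, the work surface at z = 0. Lengths are in m, angles in rad, forces in N, time in s.
With the tool pointing down it reaches from about 0.3 to 1 m from the base axis. Payload 5.1 kg.
Tool frame: the origin (TCP) lies between the finger pads; the fingertips stand 17 mm ahead of it and the grasp point (between the pads) lies 2 mm behind it; z points along the fingers, y is the line along which they close (so a half turn about z gives the same grasp; the last joint's range is limited). The gripper opens to 95 mm and grips with 3 to 60 N. Pads are 20 mm wide; open, the fingers measure 119 mm over their backs; the gripper's body (75 mm by 180 mm) begins 59 mm behind the grasp point.
Start: joints at [1.042, 0.124, 1.65, -0, 1.367, -0.083], TCP at [0.28, 0.586, 0.232] pointing down, gripper open.
Joint ranges: [-2.61, 2.61], [-1.02, 2.33], [0.03, 2.71], [-1.35, 4.49], [0.32, 2.68], [-2.91, 2.91]. Speed limits (rad/s): [2.57, 2.57, 3.14, 3.14, 3.14, 3.14].

INTERFACE

Orientations are given as a unit quaternion [w, x, y, z].
In Python, from workcell import get_state, grab_frame, sign_off gives the robot as it stands.
- The arm moves only by the shell command python3 -m crank 'ROWS' [FORCE]. ROWS is a JSON object of lists of equal length, an entry for each row: "hand": the opening, from 0 (shut) to 1 (fully open); "linear": the shift along the world's x, y, z each as a share of 0.04 m, from -1 to 1, a list of three; "delta_rot": the turn, a rotation vector about the world's x, y, z each as a share of 8 degrees, from -1 to 1, a list of three. In form: {"hand": [hand, ...], "linear": [[x, y, z], ...], "delta_rot": [[ax, ay, az], ...]}. A call has exactly 8 rows; each row shifts and turns the commanded pose from where the row before left it; what a row does not reach is not made up. A row lasts 1/10 s, in which the tool goes at most 50 mm and 8.59 degrees, less where a joint would pass 70% of its speed; a pose out of reach is approached as far as the arm can. A call with a number of a shift or a turn outside -1 to 1 is refused whole. A call with a gripper value outside its range is refused whole. The fingers move at their own pace and stop on an object; FORCE is the grip in N (left out, the last holds). Time passes only in rows, so rows that do not move let the fingers close, or fill a call up. It gives the time, the measured TCP pose, the force, the opening and the grip force at its end, in the units of the state.
- get_state(): the state, without advancing time (a new reading comes with each control period).
- grab_frame(name): name is "scene" or "top" or "wrist"; returns a dict with "pixels" (384x512x3 uint8, red, green, blue), "K" (3x3 intrinsics, pixels), "T" (4x4, takes a point from camera to world coordinates). Camera axes: x right, y down, z forward; pixel columns grow to the right and rows downward; lengths in m; the calibration is good to about 2 mm. A picture is of the moment at which its call begins. There is no depth.
- sign_off(): hands the job in; it is judged then, once.
The state is a dict: "clock": time; "joint_pos": joint angles; "qvel": joint speeds; "joint_torque": joint torques, N m; "position": TCP position; "eef_rot": TCP orientation; "contact_force": force on the tool from outside, world axes, zero at the start; "ft_torque": the same for the moment, N m; "finger_gap": finger opening in m; "finger_force": force on a finger pad.
Only numpy, scipy, OpenCV 4.12 (cv2) and the standard library are available. Lean on these libraries where they do the work, as an engineer would, in place of code of your own. Each camera call takes 0.05 s, during which the arm holds its last target. There are 200 camera calls.

TASK

The clay-class kiln has tripped its cut-out: pick up the infrared thermometer, hold it level and pointing straight into the kiln's spy-hole tube from a few centimetres away (at most 10) and keep it steady for two seconds, then lay it down flat on the open table, right way up, and let go. Then take the pin tool from the wooden tool block, put its steel tip through the hole in the top of the control box and press the recessed reset button fully down. Finish still gripping the pin tool and holding the button down; do not drop the thermometer, and leave the other tools and pots where they are.

Things in the scene. Friction and masses are not known exactly. Their poses are not given: they have to be found in the camera images.
- thermometer_mid (a point): Infrared thermometer lying flat on the open table: grey bar 130 mm long, 34 wide, 34 high, with a black round nose (26 mm dia, 25 long) at its front and a dark display on top near the rear; 0.11-0.22 kg. Point: grasp centre, 17 mm above its underside, 80 mm behind the nose's face, 75 mm ahead of the rear. x forward out of the nose (viewing direction), y across the width, z up out of the display.
- thermometer_nose (a point): the centre of the front face of the thermometer's nose, where it looks out; same axes as thermometer_mid (x = viewing direction).
- spyhole (a point): Centre of the mouth of the kiln's spy-hole, a white ceramic tube (52 mm outside, 40 mm inside diameter) that sticks 30 mm straight out of the kiln's wall, axis level, 120 mm above the table. x points level into the hole (the way the thermometer must look), z up. The kiln is a fixed steel box, 260 mm square, 235 high, at the left of the table; this wall faces about the table's middle.
- stylus_mid (a point): Pin tool standing tip down in the tool block: plain round wooden handle 16 mm dia, 90 mm long; below it a steel ferrule 11 mm dia, 10 long, and a steel pin 6 mm dia, 38 long; 40 g. Point: middle of the handle, on the axis, 93 mm above the tip; z from tip to handle. The handle's shoulder rests on the block, 48 mm stand in a 12.5 mm hole: lift by more than 50 mm to free it.
- stylus_tip (a point): the pin tool's steel tip, on its axis; z as for stylus_mid.
- control_box: Fixed grey metal box, 140 mm (x) by 120 mm (y), 80 mm high, with a flat top that carries the hole, a black knob (20 mm high, at x +35, y +25), a dark display (x +20, y -30) and a small steel cap (6 mm high, at x -45, y -30). Origin: centre of its underside, z up.
- tool_block: Fixed wooden block, 170 mm (x) by 50 mm (y), 60 mm high, with three holes in its top at -58, 0 and +58 mm along x; origin: centre of its underside, z up. The pin tool and two modelling tools stand in the holes in any order; only the pin tool has a thick plain handle with nothing at its top.
- reset_hole (a point): Centre of the mouth of the round hole (16 mm dia, straight sided) in the flat top of the control box, 80 mm above the table. A thin black frame, 29 mm square, surrounds it. The white button (13 mm dia) is inside, its top 22 mm below the mouth. Axes as control_box; it lies at x -35, y +25 mm from the box's centre.
- reset_button (a joint): travel of the recessed reset button in m: 0 out, 0.005 fully down (27 mm below the mouth of the hole). It is sprung: about 2 N starts it and 5 N holds it fully down; it comes back up when released.
- spatula_tool_mid (a point): wooden modelling tool with a flat blade at its top, standing in the tool block, 11 mm diameter, 138 mm long, its top 88 mm above the block; to be left alone. Point on its axis 70 mm above its foot.
- loop_tool_mid (a point): wooden modelling tool with a wire loop at its top, standing in the tool block, 11 mm diameter, about 141 mm long, its top 92 mm above the block; to be left alone. Point on its axis 70 mm above its foot.
- stamp_a: wooden stamp block with a rubber sole, 60 x 45 x 34 mm, bystander; origin at the centre of its underside.
- stamp_b: wooden stamp block with a rubber sole, 50 x 50 x 30 mm, bystander; origin at the centre of its underside.
- mug: white ceramic mug, 76 mm diameter, 85 mm high, bystander; origin at the centre of its underside, handle towards +y.
- glaze_jar: white jar with grey cap, 64 mm diameter, 85 mm high, bystander; origin at the centre of its underside.
- bowl: terracotta bowl, 116 mm diameter, 50 mm high, bystander; origin at the centre of its underside.

How it is judged:
By the outcome, as a careful person would: the job done as asked, in the order asked, and still so for the second after the job is handed in, while the arm keeps its last pose, push and grip.
It also fails if it takes over 66 s, if anything falls off the work surface, if the arm or the gripper's body presses on something with over 40 N, if the wrist force passes 120 N, or if a joint passes its speed limit or range.

## Working session

There is one attempt and no reset: what is moved stays moved. The work goes in short steps, Python scripts to look and compute and a shell command to move; the robot and the scene stay as the last step left them, time stands still between calls to the robot, and variables do not carry over. Pictures are saved under pics/ and viewed, at most 10 in all, crops included, and the job is handed in when it is done.

```bash
mkdir -p pics; ls
cat > h.py <<'E'
import numpy as np, cv2
from workcell import get_state, grab_frame
def grab(n,f):
    d=grab_frame(n); cv2.imwrite('pics/'+f+'.png',d['pixels'][:,:,::-1]); np.savez('pics/'+f+'.npz',K=d['K'],T=d['T'],p=d['pixels']); return d
def ray(d,uv,z):
    K,T=np.array(d['K']),np.array(d['T']); r=T[:3,:3]@np.linalg.solve(K,[uv[0],uv[1],1]); o=T[:3,3]
    return o+r*(z-o[2])/r[2]
def proj(d,P):
    K,T=np.array(d['K']),np.array(d['T']); c=T[:3,:3].T@(np.array(P)-T[:3,3]); p=K@c; return p[:2]/p[2]
def load(f): return np.load('pics/'+f+'.npz')
E
python3 - <<'E'
from h import *
print(get_state())
for n in('scene','top'):
    d=grab(n,n+'0'); print(d['T'],d['K'])
E
```

```text
pics
{'clock': 0.0, 'joint_pos': array([ 1.04239546e+00,  1.24493215e-01,  1.65166387e+00, -2.17954984e-05,
        1.36746278e+00, -8.26329159e-02]), 'qvel': array([-0.0012513 ,  0.00072502, -0.00053703, -0.00134555, -0.0003462 ,
       -0.00118575]), 'joint_torque': array([-6.36910099e-04, -4.17620623e+01, -3.59920299e+01,  7.74503150e-02,
        4.92208719e-02, -1.74022457e-04]), 'position': array([0.27999736, 0.58594097, 0.23040068]), 'eef_rot': array([-2.94700370e-04,  2.21040905e-01,  9.75264011e-01, -9.69872637e-04]), 'contact_force': array([-0.07380818, -0.11954365, -0.40607873]), 'ft_torque': array([ 0.00624096,  0.01726308, -0.00385062]), 'finger_force': 0.0, 'finger_gap': 0.09522302889283286}
[[ 8.74736762e-01  2.86213540e-01 -3.91046553e-01  1.02838482e+00]
 [ 4.84597663e-01 -5.15240628e-01  7.06889100e-01 -7.87260604e-01]
 [ 8.38160381e-04 -8.07842128e-01 -5.89398332e-01  7.98136551e-01]
 [ 0.00000000e+00  0.00000000e+00  0.00000000e+00  1.00000000e+00]] [[406.36664169   0.         252.81507136]
 [  0.         406.36664169 185.56995878]
 [  0.           0.           1.        ]]
[[-0.04461816 -0.97451188  0.21985406  0.30953945]
 [-0.99899692  0.04268856 -0.01352213  0.05261888]
 [ 0.00379222 -0.22023686 -0.97543905  1.27782219]
 [ 0.          0.          0.          1.        ]] [[402.70748548   0.         255.16905028]
 [  0.         402.70748548 189.34245805]
 [  0.           0.           1.        ]]
```

View pics/scene0.png

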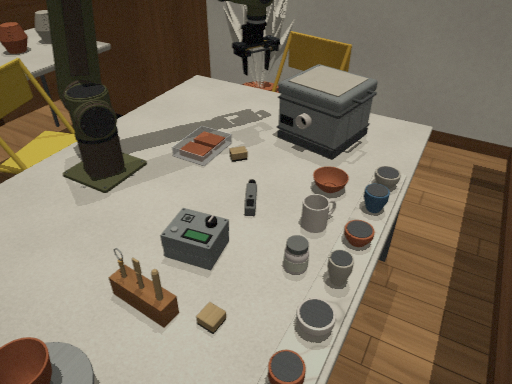

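View pics/top0.png

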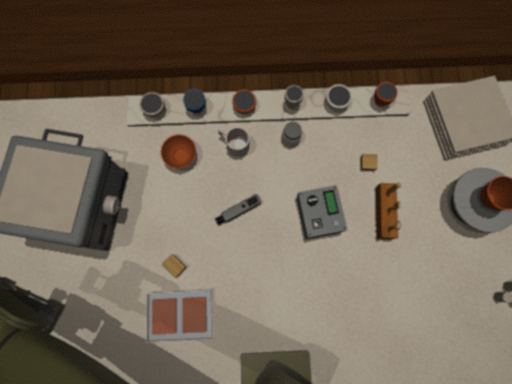

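The scene view shows the kiln at top right with the spy-hole at about (304,121), the thermometer at (251,197), the control box at (196,237) and the tool block at (143,293). In the top view the thermometer is at (238,209), the box at (321,212), the block at (388,211) and the spy-hole at (112,204). I'll zoom in for detail.

Run:
```python
from h import *
t=load('top0')['p'][:,:,::-1]; s=load('scene0')['p'][:,:,::-1]
def c(im,x,y,w,h,W,H): return cv2.resize(im[y:y+h,x:x+w],(W,H),interpolation=cv2.INTER_CUBIC)
a=np.hstack([c(t,200,180,80,60,400,300),c(t,290,180,80,60,400,300)])
b=np.hstack([c(t,360,170,60,75,240,300),c(t,80,160,60,75,240,300),c(s,270,85,64,60,320,300)])
cv2.imwrite('pics/m1.png',np.vstack([a,b]))
c1=np.hstack([c(s,220,165,60,60,400,400),c(s,100,240,100,100,400,400)])
cv2.imwrite('pics/m2.png',c1)
```

```text
(no output)
```

View pics/m1.png

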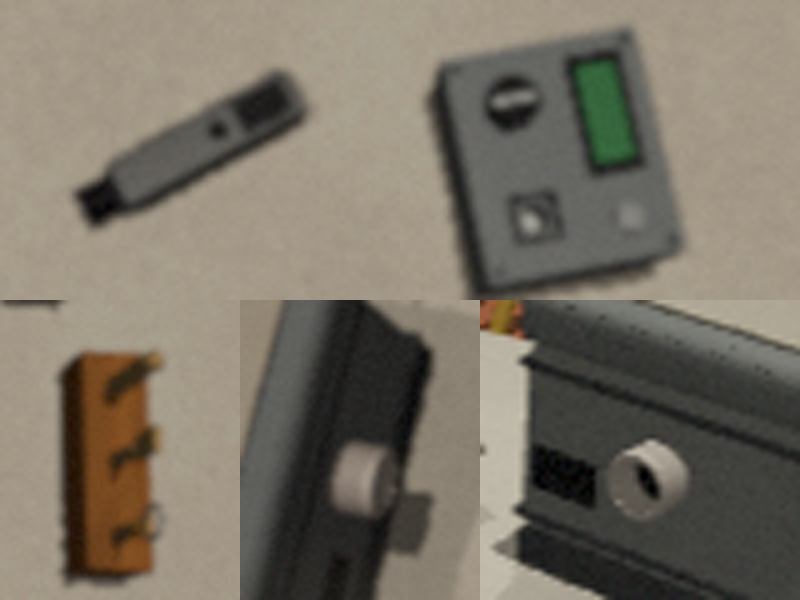

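View pics/m2.png

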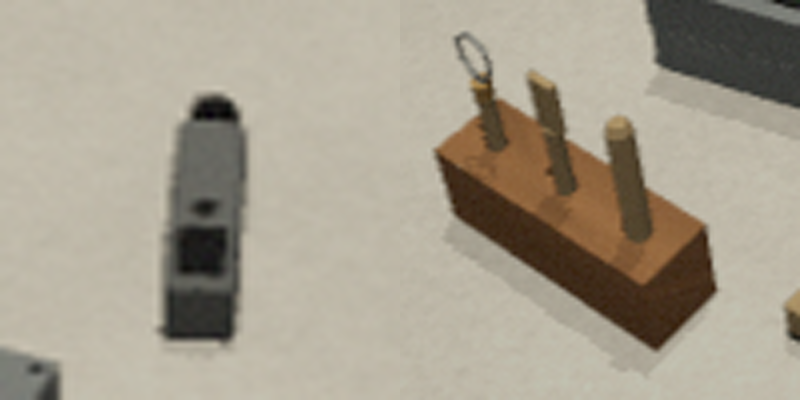

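m1 shows the thermometer nose face at top px (216.4,221.6) and its rear at (258.6,198). The reset hole is at (317,223), and the spy-hole mouth is at top (115.8,206.8), scene (300.4,122). m2 shows that the pin tool is the thick plain handle at the block's near end: in the top view its foot is at (388,194.5) and its top at (398,185.5).

Run:
```python
from h import *
np.set_printoptions(precision=4,suppress=True)
t=load('top0'); s=load('scene0')
def tri(a,b):
    A=[];B=[]
    for d,uv in((t,a),(s,b)):
        r=d['T'][:3,:3]@np.linalg.solve(d['K'],[*uv,1]); r/=np.linalg.norm(r); M=np.eye(3)-np.outer(r,r); A.append(M);B.append(M@d['T'][:3,3])
    return np.linalg.lstsq(np.vstack(A),np.hstack(B),rcond=None)[0]
n=ray(t,(216.4,221.6),.017); r=ray(t,(258.6,198),.034)
print('nose',n,'rear',r,np.linalg.norm((n-r)[:2]),'scene nose',ray(s,(220+212/6.667,165+100/6.667),.024),'scene rear top',ray(s,(220+200/6.667,165+290/6.667),.034))
c=[ray(t,(290+(x-400)/5,180+y/5),.08) for x,y in((440,65),(632,30),(682,245),(490,290))]
c=np.array(c);print('box',c,c.mean(0),[np.linalg.norm(c[i]-c[i-1]) for i in range(4)])
print('hole',ray(t,(290+135/5,180+217/5),.08), 'cap',ray(t,(290+232/5,180+217/5),.086),'knob',ray(t,(290+113/5,180+102/5),.10))
print('spy',tri((115.8,206.8),(300.4,122)),ray(t,(115.8,206.8),.12),ray(s,(300.4,122),.12))
print('spy base', ray(t,(80+(345-240)/4,160+178/4),.12))
b=np.array([ray(t,(360+x/4,170+(y-300)/4),.06) for x,y in((82,352),(150,352),(150,572),(82,572))]);print('block',b,b.mean(0))
print('pin foot',ray(t,(388.4,194.6),.06),'top',ray(t,(398.2,185.7),.15),'scene foot',ray(s,(100+(637-400)/4,240+238/4),.06),'scene top',ray(s,(100+(620-400)/4,240+125/4),.15))
k=[ray(t,p,.235)for p in((20,137),(104,150),(79,245),(0,232))];print('kiln',k)
```

```text
nose [0.4949 0.1619 0.017 ] rear [0.5615 0.0258 0.034 ] 0.15142767320360132 scene nose [0.4968 0.1668 0.024 ] scene rear top [0.5699 0.0244 0.034 ]
box [[ 0.5624 -0.0937  0.08  ]
 [ 0.5791 -0.2126  0.08  ]
 [ 0.4463 -0.2307  0.08  ]
 [ 0.4247 -0.1141  0.08  ]] [ 0.5031 -0.1628  0.08  ] [np.float64(0.13924961388622453), np.float64(0.12000078471749182), np.float64(0.13400629530601552), np.float64(0.11856113478172566)]
hole [ 0.467  -0.1443  0.08  ] cap [ 0.4636 -0.2011  0.086 ] knob [ 0.5337 -0.1333  0.1   ]
spy [0.5385 0.4464 0.1201] [0.5362 0.4448 0.12  ] [0.54   0.4495 0.12  ]
spy base [0.5442 0.4728 0.12  ]
block [[ 0.5872 -0.3552  0.06  ]
 [ 0.5849 -0.4082  0.06  ]
 [ 0.4146 -0.3872  0.06  ]
 [ 0.4169 -0.3359  0.06  ]] [ 0.5009 -0.3716  0.06  ]
pin foot [ 0.5493 -0.3755  0.06  ] top [ 0.5565 -0.3752  0.15  ] scene foot [ 0.5651 -0.3795  0.06  ] scene top [ 0.5668 -0.3765  0.15  ]
kiln [array([0.7189, 0.6727, 0.235 ]), array([0.6717, 0.4426, 0.235 ]), array([0.4179, 0.4971, 0.235 ]), array([0.4605, 0.7026, 0.235 ])]
```

```bash
python3 -m crank '{"hand":[1,1,1,1,1,1,1,1],"linear":[[0.2,-1,0],[0.2,-1,0],[0.2,-1,0],[0.3,-1,0],[0.3,-1,0],[0.3,-1,0],[1,-1,0],[1,-1,0]],"delta_rot":[[0,0,-0.6],[0,0,-0.6],[0,0,-0.6],[0,0,-0.6],[0,0,-0.6],[0,0,-0.6],[0,0,-0.6],[0,0,-0.6]]}' 20 && python3 -m crank '{"hand":[1,1,1,1,1,1,1,1],"linear":[[0.55,-0.87,0],[0.55,-0.87,0],[0.55,-0.87,0],[0.55,-0.87,0],[0.58,-0.87,0],[0,0,0],[0,0,0],[0,0,0]],"delta_rot":[[0,0,0],[0,0,0],[0,0,0],[0,0,0],[0,0,0],[0,0,0],[0,0,0],[0,0,0]]}'
python3 - <<'E'
from h import *
d=grab('wrist','w1'); print(get_state()['position'],get_state()['eef_rot'],d['T'].round(3).tolist())
E
```

```text
clock: 0.9
position: [0.4112, 0.2741, 0.2315]
eef_rot: [0.0, 0.531, 0.848, 0.0]
contact_force: [0.1, 0.4, -0.2]
finger_gap: 0.0952
finger_force: 0.0
clock: 1.7
position: [0.5216, 0.1024, 0.2312]
eef_rot: [-0.0, 0.529, 0.849, -0.0]
contact_force: [1.0, 0.1, 0.4]
finger_gap: 0.0952
finger_force: 0.0
[0.52152562 0.10267813 0.23136883] [-3.17521708e-04  5.28909207e-01  8.48678351e-01 -7.92225581e-05] [[0.898, 0.426, 0.109, 0.491], [0.439, -0.869, -0.226, 0.165], [-0.001, 0.251, -0.968, 0.385], [0.0, 0.0, 0.0, 1.0]]
```

View pics/w1.png

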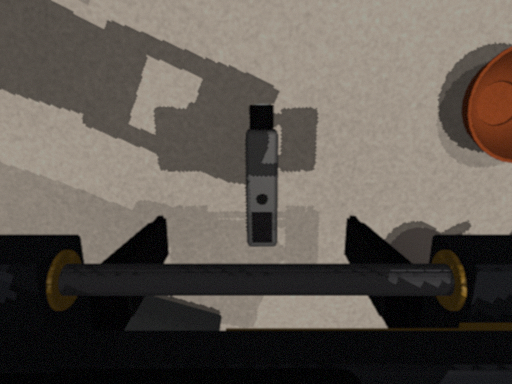

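The wrist view shows the thermometer upright in the picture, with its nose end at (261,104), body front at (262,129) and rear top edge at (262,244).

Run:
```python
from h import *
d=load('w1'); n=ray(d,(261,104),.028); f=ray(d,(262,130),.034); r=ray(d,(262,242.5),.034)
for p in (n,f,r): print(p.round(4))
v=(f-r)[:2]; L=np.linalg.norm(v); print(L,np.linalg.norm((n-r)[:2]),np.degrees(np.arctan2(v[1],v[0])))
v/=L; print('mid', r[:2]+.075*v, f[:2]-.055*v)
s=get_state(); from scipy.spatial.transform import Rotation as R
M=R.from_quat(s['eef_rot'],scalar_first=True).as_matrix(); print(s['position'],np.degrees(np.arctan2(M[1,0],M[0,0])))
```

```text
[0.4972 0.1634 0.028 ]
[0.5094 0.1408 0.034 ]
[0.5643 0.03   0.034 ]
0.1236271158224996 0.14930852572670686 116.3162138778391
mid [0.53100384 0.0972072 ] [0.5338291  0.09149479]
[0.52152562 0.10267813 0.23136883] 116.13642224416884
```

```bash
python3 -m crank '{"hand":[1,1,1,1,1,1,1,1],"linear":[[0.27,-0.21,-0.5],[0,0,-0.9],[0,0,-0.9],[0,0,-0.9],[0,0,-0.9],[0,0,-0.75],[0,0,-0.4],[0,0,0]],"delta_rot":[[0,0,0],[0,0,0],[0,0,0],[0,0,0],[0,0,0],[0,0,0],[0,0,0],[0,0,0]]}' 25
```

```text
clock: 2.55
position: [0.5311, 0.0946, 0.0197]
eef_rot: [-0.001, 0.529, 0.849, -0.001]
contact_force: [0.5, -0.3, -0.3]
finger_gap: 0.095
finger_force: 0.0
```

```bash
python3 -m crank '{"hand":[0,0,0,0,0,0,0,0],"linear":[[0,0,0],[0,0,0],[0,0,0],[0,0,0],[0,0,0],[0,0,0],[0,0,0],[0,0,0]],"delta_rot":[[0,0,0],[0,0,0],[0,0,0],[0,0,0],[0,0,0],[0,0,0],[0,0,0],[0,0,0]]}' 25
```

```text
clock: 3.35
position: [0.533, 0.0933, 0.0216]
eef_rot: [-0.0, 0.53, 0.848, -0.0]
contact_force: [0.9, -1.3, -1.1]
finger_gap: 0.0363
finger_force: 0.0
```

```bash
python3 -m crank '{"hand":[0,0,0,0,0,0,0,0],"linear":[[0,0,0],[0,0,0],[0,0,0.2],[0,0,0.5],[0,0,0.6],[0,0,0.6],[0,0,0.5],[0,0,0.17]],"delta_rot":[[0,0,0],[0,0,0],[0,0,0],[0,0,0],[0,0,0],[0,0,0],[0,0,0],[0,0,0]]}' 25
python3 - <<'E'
from h import *
s=get_state();print(s['position'],s['finger_gap'],s['finger_force'],s['contact_force'])
E
```

```text
clock: 4.15
position: [0.5345, 0.0935, 0.1274]
eef_rot: [0.002, 0.529, 0.848, 0.001]
contact_force: [-0.4, 0.7, -0.8]
finger_gap: 0.0337
finger_force: 25.0
[0.5344632  0.09348835 0.12744506] 0.0337056630954768 24.98152792453766 [-0.39098391  0.73919562 -0.83178717]
```

```bash
python3 -m crank '{"hand":[0,0,0,0,0,0,0,0],"linear":[[-0.07,0.4,0],[-0.07,0.7,0],[-0.07,0.8,0],[-0.07,0.8,0],[-0.07,0.8,0],[-0.07,0.6,0],[-0.07,0.4,0],[-0.07,0.2,0]],"delta_rot":[[0,0,-0.6],[0,0,-0.6],[0,0,-0.6],[0,0,-0.6],[0,0,-0.6],[0,0,-0.6],[0,0,-0.6],[0,0,-0.6]]}' && python3 -m crank '{"hand":[0,0,0,0,0,0,0,0],"linear":[[0,0,0],[0,0,0],[0,0,0],[0,0,0],[0,0,0],[0,0,0],[0,0,0],[0,0,0]],"delta_rot":[[0,0,0],[0,0,0],[0,0,0],[0,0,0],[0,0,0],[0,0,0],[0,0,0],[0,0,0]]}'
python3 - <<'E'
from h import *
from scipy.spatial.transform import Rotation as R
d=grab('wrist','w2');t=grab('top','t2');c=grab('scene','s2')
s=get_state();M=R.from_quat(s['eef_rot'],scalar_first=True).as_matrix(); print(s['position'],M,np.degrees(np.arctan2(M[1,0],M[0,0])))
im=np.hstack([cv2.resize(d['pixels'],(400,300)),cv2.resize(t['pixels'][150:255,80:220],(400,300),interpolation=2)])
im=np.vstack([im,np.hstack([cv2.resize(c['pixels'][80:185,220:360],(400,300),interpolation=2),cv2.resize(d['pixels'][0:195,126:386],(400,300),interpolation=2)])])
cv2.imwrite('pics/m3.png',im[:,:,::-1])
E
```

```text
clock: 4.95
position: [0.5097, 0.2826, 0.1235]
eef_rot: [-0.0, 0.78, 0.626, -0.001]
contact_force: [0.1, 0.1, -1.2]
finger_gap: 0.034
finger_force: 25.0
clock: 5.75
position: [0.5106, 0.2813, 0.1245]
eef_rot: [0.0, 0.779, 0.627, 0.0]
contact_force: [0.9, 0.3, -1.7]
finger_gap: 0.0336
finger_force: 25.0
[0.51060089 0.28134864 0.12447467] [[ 2.13672512e-01  9.76905346e-01  4.37659930e-05]
 [ 9.76905347e-01 -2.13672512e-01  3.87839310e-07]
 [ 9.73047196e-06  4.26723619e-05 -9.99999999e-01]] 77.66234184100176
```

View pics/m3.png

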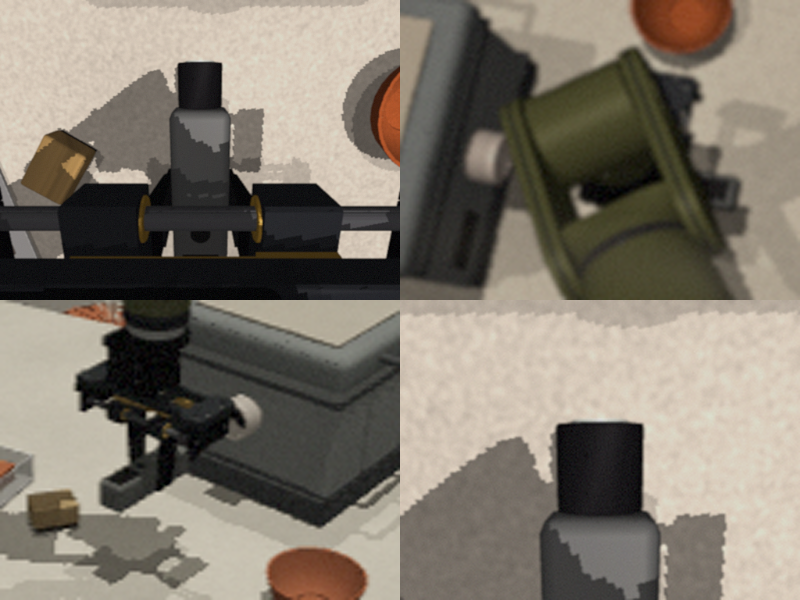

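The wrist view shows the thermometer gripped straight, with its nose tip at (255.7,80) and its axis vertical in the picture. I'll refine the spy-hole by fitting the tube silhouette in both first pictures.

```bash
cat > fit.py <<'E'
from h import *
from scipy.optimize import minimize
t=load('top0'); s=load('scene0')
def mask(d,seed):
    lab=cv2.cvtColor(d['p'],cv2.COLOR_RGB2LAB).astype(float); g=lab[:,:,0]
    u,v=seed; w=np.zeros(g.shape,np.uint8); w[v-14:v+15,u-14:u+15]=1
    m=((g>115)&(w>0)).astype(np.uint8); n,l,st,_=cv2.connectedComponentsWithStats(m)
    L=l[v-2:v+3,u-2:u+3].ravel(); k=np.bincount(L[L>0]).argmax(); print(st[k])
    pts=np.argwhere(l==k)[:,::-1].astype(np.int32); h=np.zeros(g.shape,np.uint8); cv2.fillConvexPoly(h,cv2.convexHull(pts),1); return h
mt=mask(t,(111,204)); ms=mask(s,(304,121))
th=np.linspace(0,2*np.pi,40)
def sil(d,p):
    x,y,z,a=p; ax=np.array([np.cos(a),np.sin(a),0]); q=np.array([-ax[1],ax[0],0]); o=np.array([x,y,z]); P=[]
    for L in(0,.03):
        for c in th: P.append(proj(d,o+ax*L+.026*(np.cos(c)*q+np.sin(c)*np.array([0,0,1]))))
    h=cv2.convexHull(np.array(P,np.float32)); m=np.zeros((384*4,512*4),np.uint8); cv2.fillConvexPoly(m,np.round((h+.5)*4).astype(np.int32),1)
    return cv2.resize(m.astype(np.float32),(512,384),interpolation=cv2.INTER_AREA)
def f(p): return sum(np.abs(sil(d,p)-m).sum() for d,m in((t,mt),(s,ms)))
b=None
for a in (74,78,82):
    r=minimize(f,[.5385,.4464,.12,np.radians(a)],method='Nelder-Mead',options=dict(initial_simplex=np.array([.5385,.4464,.12,np.radians(a)])+np.vstack([np.zeros(4),np.diag([.005,.005,.004,.06])]),maxiter=150))
    print(r.fun,mt.sum(),ms.sum(),r.x[:3].round(4),np.degrees(r.x[3]))
w=load('w2'); print('nose',ray(w,(255.7,80),.127), 'bodyfront', ray(w,(126+200*.65,215*.65),.137))
E
python3 fit.py
```

```text
[104 197  11  15 117]
[299 113  12  10  64]
290.0625 130 71 [0.5403 0.4506 0.1234] 67.52389040966344
290.375 130 71 [0.5394 0.4529 0.1185] 78.12736743282352
290.6875 130 71 [0.5413 0.4493 0.1226] 80.15445660452059
nose [0.52793559 0.35731393 0.127     ] bodyfront [0.52289683 0.33372447 0.137     ]
```

```bash
Z='[0,0,0]'; python3 -m crank '{"hand":[0,0,0,0,0,0,0,0],"linear":[[-0.02,0.2,0],[0.02,0.3,0],[0.02,0.3,0],[0,0.25,0],[0,0.1,0],[0,0,0],[0,0,0],[0,0,0]],"delta_rot":[[0,0,0],[0,0,0],[0,0,0],[0,0,0],[0,0,0],[0,0,0],[0,0,0],[0,0,0]]}'
python3 - <<'E'
from h import *
c=grab('scene','s3');t=grab('top','t3');print(get_state()['position'])
im=np.hstack([cv2.resize(c['pixels'][90:160,260:350],(450,350),interpolation=2),cv2.resize(t['pixels'][170:240,90:160],(350,350),interpolation=2)])
cv2.imwrite('pics/m4.png',im[:,:,::-1])
E
```

```text
clock: 6.7
position: [0.5114, 0.3271, 0.1244]
eef_rot: [0.0, 0.779, 0.627, -0.0]
contact_force: [-0.4, -0.3, -1.4]
finger_gap: 0.0335
finger_force: 25.0
[0.51143377 0.326974   0.12443995]
```

View pics/m4.png

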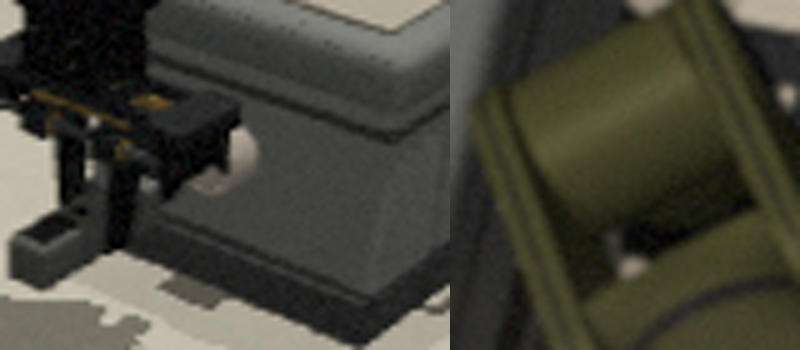

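The arm hides the mouth in both views. By calculation the aim line passes within about 1 mm of the estimated centre, with a 4–5 cm gap, so I'll hold here.

```bash
for i in 1 2 3 4; do python3 -m crank '{"hand":[0,0,0,0,0,0,0,0],"linear":[[0,0,0],[0,0,0],[0,0,0],[0,0,0],[0,0,0],[0,0,0],[0,0,0],[0,0,0]],"delta_rot":[[0,0,0],[0,0,0],[0,0,0],[0,0,0],[0,0,0],[0,0,0],[0,0,0],[0,0,0]]}' | grep -E "clock|position"; done
```

```text
clock: 7.6
position: [0.5114, 0.3274, 0.1244]
clock: 8.4
position: [0.5114, 0.3274, 0.1245]
clock: 9.2
position: [0.5114, 0.3274, 0.1245]
clock: 10.0
position: [0.5114, 0.3273, 0.1244]
```

```bash
python3 -m crank '{"hand":[0,0,0,0,0,0,0,0],"linear":[[0,-0.3,0],[0,-0.6,0],[0.05,-0.8,0],[0.05,-0.8,0],[0.05,-0.8,0],[0.05,-0.6,0],[0,-0.4,0],[0,-0.1,0]],"delta_rot":[[0,0,0],[0,0,0],[0,0,0],[0,0,0],[0,0,0],[0,0,0],[0,0,0],[0,0,0]]}' && python3 -m crank '{"hand":[0,0,0,0,0,0,0,0],"linear":[[0,0,-0.3],[0,0,-0.5],[0,0,-0.5],[0,0,-0.5],[0,0,-0.4],[0,0,-0.2],[0,0,-0.1],[0,0,0]],"delta_rot":[[0,0,0],[0,0,0],[0,0,0],[0,0,0],[0,0,0],[0,0,0],[0,0,0],[0,0,0]]}'
```

```text
clock: 10.8
position: [0.5193, 0.1497, 0.1244]
eef_rot: [0.0, 0.78, 0.626, -0.0]
contact_force: [-0.2, -0.1, -2.1]
finger_gap: 0.0338
finger_force: 25.0
clock: 11.6
position: [0.5191, 0.1518, 0.024]
eef_rot: [-0.0, 0.779, 0.627, -0.0]
contact_force: [0.6, 0.5, -2.1]
finger_gap: 0.0341
finger_force: 25.0
```

```bash
python3 -m crank '{"hand":[0,0,0,0,0,0,0,0],"linear":[[0,0,-0.02],[0,0,-0.02],[0,0,-0.02],[0,0,0],[0,0,0],[0,0,0],[0,0,0],[0,0,0]],"delta_rot":[[0,0,0],[0,0,0],[0,0,0],[0,0,0],[0,0,0],[0,0,0],[0,0,0],[0,0,0]]}'
```

```text
clock: 12.4
position: [0.5194, 0.1513, 0.0221]
eef_rot: [0.0, 0.779, 0.627, -0.0]
contact_force: [0.8, 0.6, -1.5]
finger_gap: 0.0342
finger_force: 25.0
```

```bash
python3 -m crank '{"hand":[0,0,0,0,0,0.6,1,1],"linear":[[0,0,-0.02],[0,0,0],[0,0,0],[0,0,0],[0,0,0],[0,0,0],[0,0,0],[0,0,0]],"delta_rot":[[0,0,0],[0,0,0],[0,0,0],[0,0,0],[0,0,0],[0,0,0],[0,0,0],[0,0,0]]}';  python3 -m crank '{"hand":[1,1,1,1,1,1,1,1],"linear":[[0,0,0],[0,0,0],[0,0,0],[0,0,0],[0,0,0.3],[0,0,0.7],[0,0,0.9],[0,0,0.9]],"delta_rot":[[0,0,0],[0,0,0],[0,0,0],[0,0,0],[0,0,0],[0,0,0],[0,0,0],[0,0,0]]}'
```

```text
clock: 13.2
position: [0.5193, 0.1513, 0.021]
eef_rot: [-0.0, 0.779, 0.627, -0.0]
contact_force: [-0.1, -0.0, -0.5]
finger_gap: 0.0526
finger_force: 0.0
clock: 14.0
position: [0.5191, 0.1513, 0.135]
eef_rot: [-0.0, 0.779, 0.627, -0.0]
contact_force: [0.7, 0.6, -0.4]
finger_gap: 0.0947
finger_force: 0.0
```

```bash
python3 -m crank '{"hand":[1,1,1,1,1,1,1,1],"linear":[[0,-0.4,0.6],[0,-0.7,0.6],[0,-0.85,0.5],[0,-0.85,0.5],[0,-0.85,0.4],[0,-0.85,0.3],[0,-0.85,0.2],[0,-0.85,0]],"delta_rot":[[0,0,-0.66],[0,0,-0.66],[0,0,-0.66],[0,0,-0.66],[0,0,-0.66],[0,0,-0.66],[0,0,-0.66],[0,0,-0.66]]}' && python3 -m crank '{"hand":[1,1,1,1,1,1,1,1],"linear":[[-0.1,-0.85,0],[-0.1,-0.85,0],[-0.1,-0.85,0],[-0.1,-0.85,0],[-0.1,-0.85,0],[0,-0.85,0],[0,-0.85,0],[0,-0.85,0]],"delta_rot":[[0,0,-0.66],[0,0,-0.66],[0,0,-0.66],[0,0,-0.66],[0,0,-0.66],[0,0,-0.66],[0,0,-0.66],[0,0,-0.66]]}' && python3 -m crank '{"hand":[1,1,1,1,1,1,1,1],"linear":[[0,-0.1,0],[0,0,0],[0,0,0],[0,0,0],[0,0,0],[0,0,0],[0,0,0],[0,0,0]],"delta_rot":[[0,0,0],[0,0,0],[0,0,0],[0,0,0],[0,0,0],[0,0,0],[0,0,0],[0,0,0]]}'
python3 - <<'E'
from h import *
from scipy.spatial.transform import Rotation as R
s=get_state();M=R.from_quat(s['eef_rot'],scalar_first=True).as_matrix(); print(s['position'],np.degrees(np.arctan2(M[1,0],M[0,0])),s['joint_pos'])
d=grab('wrist','w5');t=grab('top','t5');c=grab('scene','s5')
im=np.hstack([d['pixels'][:300,56:456],cv2.resize(t['pixels'][180:255,190:290],(400,300),interpolation=2)])
cv2.imwrite('pics/m5.png',im[:,:,::-1])
E
```

```text
clock: 14.8
position: [0.52, -0.0982, 0.2604]
eef_rot: [0.001, 0.953, 0.302, 0.002]
contact_force: [0.9, 0.3, 0.9]
finger_gap: 0.0952
finger_force: 0.0
clock: 15.6
position: [0.4991, -0.37, 0.2584]
eef_rot: [0.0, 0.998, -0.061, 0.0]
contact_force: [0.1, -1.1, -0.7]
finger_gap: 0.0948
finger_force: 0.0
clock: 16.4
position: [0.4995, -0.3724, 0.2573]
eef_rot: [0.0, 0.998, -0.059, 0.0]
contact_force: [0.1, 0.0, 0.6]
finger_gap: 0.0948
finger_force: 0.0
[ 0.49945333 -0.37243754  0.25728546] -6.803374079666851 [-7.26876327e-01  5.06784168e-02  1.68518561e+00  2.53475330e-06
  1.40572378e+00  9.62660861e-01]
```

View pics/m5.png

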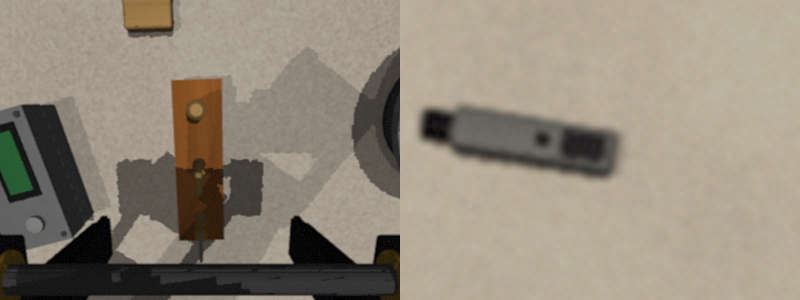

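The thermometer lies flat with its display up. In the wrist view the pin handle top is at (251,109.5), and the block is aligned with the gripper.

Run:
```python
from h import *
d=load('w5')
print(ray(d,(251,109.5),.15)); b=np.array([ray(d,(56+x,y),.06) for x,y in((172,80),(222,78),(224,239),(180,240))]); print(b)
print('mid far end',b[:2].mean(0)-[.027,-.0032,0])
p=d['p'][95:125,235:268].astype(int); 
g=cv2.cvtColor(d['p'],cv2.COLOR_RGB2HSV); m=(g[95:125,235:268,1]<140)&(g[95:125,235:268,2]>110); a=np.argwhere(m);print(a.mean(0)+[95,235],len(a),a.min(0)+[95,235],a.max(0)+[95,235])
print(proj(d,[.558,-.377,.15]),proj(d,[.558,-.377,.06]))
```

```text
[ 0.56345947 -0.3770484   0.15      ]
[[ 0.5918413  -0.35641638  0.06      ]
 [ 0.58785184 -0.40545759  0.06      ]
 [ 0.41833503 -0.39017346  0.06      ]
 [ 0.4229479  -0.34156663  0.06      ]]
mid far end [ 0.56284657 -0.37773699  0.06      ]
[109.48951049 251.86713287] 143 [102 245] [116 258]
[251.82740465 116.9084782 ] [252.93460929 112.41298681]
```

```bash
python3 -m crank '{"hand":[1,1,1,1,1,1,1,1],"linear":[[0.5,-0.04,0],[0.6,-0.04,0],[0.46,-0.04,0],[0,0,-0.3],[0,0,-0.7],[0,0,-0.8],[0,0,-0.8],[0,0,-0.5]],"delta_rot":[[0,0,0],[0,0,0],[0,0,0],[0,0,0],[0,0,0],[0,0,0],[0,0,0],[0,0,0]]}' 40; python3 -m crank '{"hand":[1,1,0.3,0,0,0,0,0],"linear":[[0,0,-0.5],[0,0,-0.25],[0,0,0],[0,0,0],[0,0,0],[0,0,0],[0,0,0],[0,0,0]],"delta_rot":[[0,0,0],[0,0,0],[0,0,0],[0,0,0],[0,0,0],[0,0,0],[0,0,0],[0,0,0]]}' 40;  python3 -m crank '{"hand":[0,0,0,0,0,0,0,0],"linear":[[0,0,0],[0,0,0],[0,0,0],[0,0,0],[0,0,0],[0,0,0],[0,0,0],[0,0,0]],"delta_rot":[[0,0,0],[0,0,0],[0,0,0],[0,0,0],[0,0,0],[0,0,0],[0,0,0],[0,0,0]]}' 40
```

```text
clock: 17.35
position: [0.5594, -0.3763, 0.129]
eef_rot: [-0.001, 0.998, -0.06, -0.002]
contact_force: [-0.9, -0.2, -0.3]
finger_gap: 0.0949
finger_force: 0.0
clock: 18.15
position: [0.562, -0.3776, 0.1039]
eef_rot: [0.0, 0.998, -0.059, 0.0]
contact_force: [-0.5, -0.1, -0.5]
finger_gap: 0.0527
finger_force: 0.0
clock: 18.95
position: [0.5618, -0.3775, 0.1032]
eef_rot: [-0.0, 0.998, -0.06, -0.0]
contact_force: [-0.4, 1.1, 1.0]
finger_gap: 0.0155
finger_force: 40.0
```

```bash
python3 -m crank '{"hand":[0,0,0,0,0,0,0,0],"linear":[[0,0,0.2],[0,0,0.5],[0,0,0.6],[0,0,0.7],[0,0,0.7],[0,0,0.6],[0,0,0.35],[0,0,0.1]],"delta_rot":[[0,0,0],[0,0,0],[0,0,0],[0,0,0],[0,0,0],[0,0,0],[0,0,0],[0,0,0]]}' 40; python3 -m crank '{"hand":[0,0,0,0,0,0,0,0],"linear":[[-0.1,0.3,0],[-0.2,0.7,0],[-0.4,0.9,0],[-0.4,0.9,0],[-0.4,0.9,0],[-0.4,0.9,0],[-0.3,0.8,0],[-0.18,0.44,0]],"delta_rot":[[0,0,0],[0,0,0],[0,0,0],[0,0,0],[0,0,0],[0,0,0],[0,0,0],[0,0,0]]}' 40;  python3 -m crank '{"hand":[0,0,0,0,0,0,0,0],"linear":[[0,0,-0.2],[0,0,-0.4],[0,0,-0.3],[0,0,-0.1],[0,0,0],[0,0,0],[0,0,0],[0,0,0]],"delta_rot":[[0,0,0],[0,0,0],[0,0,0],[0,0,0],[0,0,0],[0,0,0],[0,0,0],[0,0,0]]}' 40
python3 - <<'E'
from h import *
s=get_state(); p=s['position'];print(p)
d=grab('wrist','w6');t=grab('top','t6');c=grab('scene','s6')
tip=p-[0,0,.091]
print('pred tip',tip,[proj(x,tip) for x in(d,t,c)],'hole',[proj(x,[.466,-.1437,.08]) for x in(d,t,c)])
u,v=proj(c,tip).astype(int)
im=np.hstack([d['pixels'][:300,56:456],cv2.resize(c['pixels'][v-37:v+38,u-50:u+50],(400,300),interpolation=2)])
cv2.imwrite('pics/m6.png',im[:,:,::-1]); print(u,v)
E
```

```text
clock: 19.75
position: [0.5625, -0.378, 0.2561]
eef_rot: [0.001, 0.998, -0.06, 0.002]
contact_force: [0.1, 0.0, 0.8]
finger_gap: 0.0152
finger_force: 40.0
clock: 20.55
position: [0.4646, -0.1411, 0.2511]
eef_rot: [-0.001, 0.998, -0.059, -0.002]
contact_force: [0.2, -0.0, -0.8]
finger_gap: 0.0155
finger_force: 40.0
clock: 21.35
position: [0.467, -0.1441, 0.214]
eef_rot: [0.0, 0.998, -0.06, 0.001]
contact_force: [-0.4, -0.2, 0.4]
finger_gap: 0.0158
finger_force: 40.0
[ 0.4669823  -0.14413362  0.2139654 ]
pred tip [ 0.4669823  -0.14413362  0.1229654 ] [array([254.98288392, 198.10529616]), array([319.23824202, 221.35545743]), array([184.59289243, 205.80513161])] hole [array([254.77719956, 185.44288285]), array([316.83803283, 223.73549636]), array([185.95553832, 217.98351481])]
184 205
```

View pics/m6.png

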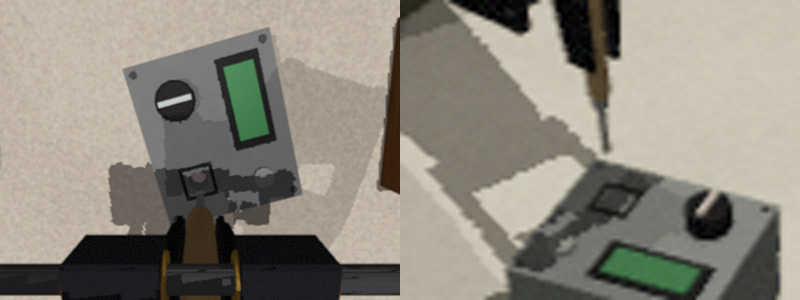

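The wrist view shows the hole frame centred at about (254,181). The scene view shows the pin tip at (185.5,206) and the hole frame at (188,218.2).

Run:
```python
from h import *
d,c,t=load('w6'),load('s6'),load('top0')
print('hole w',ray(d,(254,181),.08),'s6',ray(c,(188,218.2),.08),'top',ray(t,(317,223.2),.08))
print('tip from scene at z .123',ray(c,(185.4,206),.123))
# box corners wrist -> centre
q=np.array([ray(d,(56+x,y),.08) for x,y in((124,69),(268,27),(302,192))]);print(q,(q[0]+q[2])/2)
# dark frame blob centres
import itertools
g=cv2.cvtColor(d['p'],cv2.COLOR_RGB2GRAY)[155:205,225:285]; 
for r in g[::2,::2]: print(''.join('%4d'%v for v in r))
```

```text
hole w [ 0.47003113 -0.1435091   0.08      ] s6 [ 0.47136306 -0.1417448   0.08      ] top [ 0.46758728 -0.14431111  0.08      ]
tip from scene at z .123 [ 0.46936314 -0.14379374  0.123     ]
[[ 0.56857216 -0.0958449   0.08      ]
 [ 0.5856832  -0.21244898  0.08      ]
 [ 0.44931399 -0.23275764  0.08      ]] [ 0.50894308 -0.16430127  0.08      ]
 101  98  99  98  99 100 101 101 100 101 103 101  97  98  98  99 101 102 103 102 101  98  98 101  99 100  98 100 100  98
 100 103  97 100 104 101 100 100 103 102 102  97  99  96  96 101  99 100  98 100 101  99  98  99  98  96 101  97  99 100
 102 103 101  99 100 101 101  99 103 102 101  99 100  98 100 102  98  98 101 101 101 100 100  99 100  98 102 100  99 103
 103 100 100  98 101  99  99 103 102 100  99  98 101  99 100 102 102 101  99  92  76  92  98  98 101 100 101  98  98 100
  97  97 102  98 100 100  98 101 100 101  98 100 101 101 100  89  69  48  40  33  36  80 101  99 102 101  99  99 101 102
 103  97  98  98  99  99 102 101  99 102  99  93  91  63  44  24  26  24  26  36  25  49 100 102 100 100 105  98 101  99
 101 100  98  99 100  95  8
[... 1571 characters left out ...]
 49  64  21  16  48  52  52  53  65  59  57  50  36  21  21   9  20  28  38  59  67  64  49  41
  47  47  49  51  52  53  60  64  40  12  50  60  59  56  52  49  50  38  21  25  42  46  57  61  69  67  65  64  47  44
  67  62  66  68  69  67  68  66  56  18  26  21  16  15  46  48  48  53  62  62  66  64  64  65  64  64  63  64  57  65
  68  67  64  67  66  64  64  68  62  23  17  24  37  47  47  52  50  52  64  65  62  64  62  64  66  64  61  65  65  91
  67  66  66  66  66  66  68  66  62  55  61  64  69  64  51  49  47  48  63  61  65  64  63  63  66  66  63  66  66  63
  67  68  67  66  66  64  64  65  66  66  67  63  65  62  47  50  47  49  61  64  67  65  63  65  65  65  66  65  63  64
```

```bash
python3 -m crank '{"hand":[0,0,0,0,0,0,0,0],"linear":[[0.03,0.04,0],[0,0,-0.2],[0,0,-0.3],[0,0,-0.3],[0,0,-0.1],[0,0,0],[0,0,0],[0,0,0]],"delta_rot":[[0,0,0],[0,0,0],[0,0,0],[0,0,0],[0,0,0],[0,0,0],[0,0,0],[0,0,0]]}' 50
python3 - <<'E'
from h import *
print(get_state()['position'])
d=grab('wrist','w7');c=grab('scene','s7')
im=np.hstack([cv2.resize(d['pixels'][145:220,206:306],(400,300),interpolation=2),cv2.resize(c['pixels'][195:234,160:212],(400,300),interpolation=2)])
cv2.imwrite('pics/m7.png',im[:,:,::-1])
E
```

```text
clock: 22.3
position: [0.4681, -0.1424, 0.1778]
eef_rot: [0.0, 0.998, -0.06, 0.0]
contact_force: [0.0, 0.1, -0.6]
finger_gap: 0.0151
finger_force: 50.0
[ 0.46814349 -0.14242274  0.17780347]
```

View pics/m7.png

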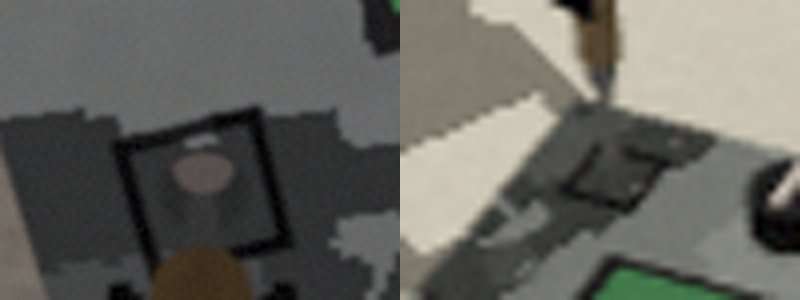

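In the wrist view the pin is centred on the frame, which sits at crop (203,187), with the pink-white button visible just beyond it. The scene view agrees, so I'll descend gently.

```bash
python3 -m crank '{"hand":[0,0,0,0,0,0,0,0],"linear":[[0,0,-0.1],[0,0,-0.1],[0,0,-0.1],[0,0,-0.1],[0,0,-0.1],[0,0,0],[0,0,0],[0,0,0]],"delta_rot":[[0,0,0],[0,0,0],[0,0,0],[0,0,0],[0,0,0],[0,0,0],[0,0,0],[0,0,0]]}' 50
```

```text
clock: 23.2
position: [0.468, -0.1423, 0.1575]
eef_rot: [0.0, 0.998, -0.059, 0.0]
contact_force: [0.5, -0.6, -0.3]
finger_gap: 0.0151
finger_force: 50.0
```

```bash
for i in 1 ; do python3 -m crank '{"hand":[0,0,0,0,0,0,0,0],"linear":[[0,0,-0.05],[0,0,-0.05],[0,0,-0.05],[0,0,-0.05],[0,0,0],[0,0,0],[0,0,0],[0,0,0]],"delta_rot":[[0,0,0],[0,0,0],[0,0,0],[0,0,0],[0,0,0],[0,0,0],[0,0,0],[0,0,0]]}' 50; python3 -m crank '{"hand":[0,0,0,0,0,0,0,0],"linear":[[0,0,-0.025],[0,0,-0.025],[0,0,-0.025],[0,0,0],[0,0,0],[0,0,0],[0,0,0],[0,0,0]],"delta_rot":[[0,0,0],[0,0,0],[0,0,0],[0,0,0],[0,0,0],[0,0,0],[0,0,0],[0,0,0]]}' 50; done
```

```text
clock: 24.0
position: [0.4678, -0.1422, 0.1492]
eef_rot: [-0.0, 0.998, -0.059, -0.0]
contact_force: [-0.5, -0.4, 0.2]
finger_gap: 0.0156
finger_force: 50.0
clock: 24.8
position: [0.4679, -0.1423, 0.1464]
eef_rot: [0.0, 0.998, -0.059, 0.0]
contact_force: [-0.7, 0.4, 3.3]
finger_gap: 0.0154
finger_force: 50.0
```

Contact at the expected height, with the spring force starting. I'll press on.

```bash
python3 -m crank '{"hand":[0,0,0,0,0,0,0,0],"linear":[[0,0,-0.025],[0,0,-0.025],[0,0,-0.025],[0,0,0],[0,0,0],[0,0,0],[0,0,0],[0,0,0]],"delta_rot":[[0,0,0],[0,0,0],[0,0,0],[0,0,0],[0,0,0],[0,0,0],[0,0,0],[0,0,0]]}' 60; python3 -m crank '{"hand":[0,0,0,0,0,0,0,0],"linear":[[0,0,-0.025],[0,0,0],[0,0,0],[0,0,0],[0,0,0],[0,0,0],[0,0,0],[0,0,0]],"delta_rot":[[0,0,0],[0,0,0],[0,0,0],[0,0,0],[0,0,0],[0,0,0],[0,0,0],[0,0,0]]}' 60
```

```text
clock: 25.6
position: [0.468, -0.1423, 0.144]
eef_rot: [0.0, 0.998, -0.059, 0.0]
contact_force: [-1.5, 0.8, 6.8]
finger_gap: 0.0152
finger_force: 60.0
clock: 26.4
position: [0.4682, -0.1424, 0.1438]
eef_rot: [0.0, 0.998, -0.059, 0.0]
contact_force: [-2.8, 1.4, 9.9]
finger_gap: 0.0156
finger_force: 60.0
```

```bash
python3 -m crank '{"hand":[0,0,0,0,0,0,0,0],"linear":[[0,0,-0.01],[0,0,0],[0,0,0],[0,0,0],[0,0,0],[0,0,0],[0,0,0],[0,0,0]],"delta_rot":[[0,0,0],[0,0,0],[0,0,0],[0,0,0],[0,0,0],[0,0,0],[0,0,0],[0,0,0]]}' 60; python3 -c "
from workcell import sign_off; print(sign_off())"
```

```text
clock: 27.2
position: [0.4682, -0.1424, 0.1437]
eef_rot: [0.0, 0.998, -0.059, 0.0]
contact_force: [-3.3, 1.6, 11.7]
finger_gap: 0.0156
finger_force: 60.0
the job is handed in; nothing more can be done
None
```

I handed the job in at 27.2 s: the thermometer was held at the spy-hole for over 3 s (aim calculated, since the arm hid the tube mouth) and laid flat, display up; the pin tool, still gripped, is holding the reset button down at about 12 N, at the depth expected for full travel.

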